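# File a sample cassette into the spring-packed rack row

## Robot

A 6-joint arm with a two-finger parallel gripper is mounted at the origin on a cart in front of the work surface, level with it; the furniture and walls round the work are solid. World frame = base frame: x ahead of the robot, y to its left, z up, the work surface at z = 0. Lengths are in m, angles in rad, forces in N, time in s.
With the tool pointing down it reaches from about 0.375 to 0.975 m from the base axis. Payload 3.8 kg.
Tool frame: the origin (TCP) lies midway between the tips of the shut fingers; the grasp point (between the pads) lies 19 mm behind it; z points along the fingers, y is the line along which they close (so a half turn about z gives the same grasp; the last joint's range is limited). The gripper opens to 88 mm and grips with 3 to 60 N. Pads are 18 mm wide; open, the fingers measure 123 mm over their backs; the gripper's body (75 mm by 187 mm) begins 45 mm behind the grasp point.
Start: joints at [-1.364, 0.264, 1.604, -0, 1.274, -0.037], TCP at [0.163, -0.655, 0.239] pointing down, gripper open.
Joint ranges: [-2.63, 2.63], [-0.94, 2.18], [0.31, 2.57], [-1.31, 4.45], [0, 2.66], [-2.55, 2.55]. Speed limits (rad/s): [2.57, 2.57, 3.14, 3.14, 3.14, 3.14].

## Interface

Orientations are given as a rotation vector (axis times angle).
In Python, from cell import manip, inverse_kinematics, cams, order gives the robot as it stands. Calls block until the motion is done:
- manip.move_pose(position, orientation): joint-space move of the TCP to a pose.
- manip.move_linear(position, rate=0.15, rot=None): straight line of the TCP; rot=None keeps the orientation; rate is the mean speed in m/s.
- manip.set_joints(angles): joint-space move.
- manip.set_gripper(opening, force=None): finger opening in m; force is the grip in N (None keeps the last); returns when the fingers have stopped.
- manip.dwell(seconds).
- inverse_kinematics(position, orientation): joint angles nearest the present ones, or None.
- manip.state(): the state.
- cams.capture(name): name is "scene" or "top" or "wrist"; returns a dict with "image" (420x560x3 uint8, blue, green, red), "z_map" (420x560 float32, m along the optical axis (not along the pixel's ray), 0 where there is no reading), "intrinsics" (3x3 intrinsics, pixels), "position" and "orientation" of the camera in the world; the wrist camera has in their place "T_tool_cam" (4x4, takes a point from camera to tool coordinates, whose origin is the TCP and whose axes are the flange's). Camera axes: x right, y down, z forward; pixel columns grow to the right and rows downward; lengths in m; the calibration is good to about 2 mm. The wrist camera is an equidistant fisheye: a pixel r from the principal point sees the ray r / f radians off the axis. A picture is of the moment at which its call begins: read the wrist's pose just before it.
A pose or a line that the arm cannot do raises manip.IKError and nothing moves.
- order.close_job(): hands the job in; it is judged then, once.
The state is a dict: "clock": time; "joint_pos": joint angles; "joint_velocities": joint speeds; "tau": joint torques, N m; "tool_pos": TCP position; "tcp_rot": TCP orientation; "contact_force": force on the tool from outside, world axes, zero at the start; "moment": the same for the moment, N m; "gripper_width": finger opening in m; "grasp_force": force on a finger pad.
Only numpy, scipy, OpenCV 4.12 (cv2) and the standard library are available. Lean on these libraries where they do the work, as an engineer would, in place of code of your own. Each camera call takes 0.05 s, during which the arm holds its last target. There are 200 camera calls.

## Task

Take the cassette out of its parking stand and file it in the packed row of the rack, directly beside the index cassette (the one with an ear sticking out on each end) on the side towards the spring plate, wedging its tapered foot down between the two neighbours so that they part without tipping or being pulled up. Then push it down until it stands firmly on the rack floor: finish with a steady downward push of about 15 N, kept for half a second, and never force it with more than 25 N at any time. Leave it upright and square in the row, the other cassettes standing, and the pen and red caps where they lie.

Things in the scene. Friction and masses are not known exactly. Their poses are not given: they have to be found in the camera images.
- spare_cassette_center (a point): grey cassette to file, U frame 68 mm wide (x); foot block 26 mm wide, 20 thick (y), z 0-28 from its underside, below 14 tapered to 7 thick; roof 28-40 narrows to 8; slim uprights (x 17-20.5) to 80; shoulders (x 25-34, z 68-80) 19-20 thick; bridge 70-80, tab 30 mm (x) x 8 mm (y) to 108. Point: 54 mm above the underside. Shoulders taper below. May turn in the grip. Grip the tab, fingertips above 80
- stand: fixed aluminium parking stand: base 90 x 60 x 6 mm, two upright cheeks 70 mm long along x, up to 38 mm above the table, 23 mm apart, between which the cassette to file stands, its underside 6 mm above the table. Origin: centre of its underside; x along the slot
- rack_floor (a point): centre of the floor of the aluminium rack (80 x 176 mm, fixed), 8 mm above the table. x across the row, y along it from the fixed end wall (inner face y = -70 mm, 80 mm high) to the spring plate, z up. Channel between the side rails (16 mm high) 44 mm wide, centred here
- spring_plate (a joint): dark steel plate whose spring presses the row against the end wall: 0 with its face 11.2 mm along rack y from the floor centre, grows as it yields along +y (to 0.045 m). 120 N/m: about 4 N with four cassettes, 7 N with five. Row parts on the wall side of a seam cannot yield: the new one shifts 10 mm to +y as it enters
- index_cassette_center (a point): grey index cassette, loose in the row: U frame and sizes as the one to file, but open at the top (no bridge or tab) and with an ear beyond each shoulder (x 34-46, z 68-80). Point: 40 mm above the underside. First, second or third from the end wall; y along rack y. Wanted place: the seam on its +y side
- row_cassette_1_center (a point): grey cassette of the row, same U frame as the one to file (68 x 20 x 80 mm) but open at the top: no bridge, no tab, no ears. Point: 40 mm above the underside. Loose, stands on the rack floor, y along rack y; in one of the three places nearest the end wall
- row_cassette_2_center (a point): grey cassette of the row, same U frame as the one to file (68 x 20 x 80 mm) but open at the top: no bridge, no tab, no ears. Point: 40 mm above the underside. Loose, stands on the rack floor, y along rack y; in one of the three places nearest the end wall
- row_cassette_3_center (a point): grey cassette of the row, same U frame as the one to file (68 x 20 x 80 mm) but open at the top: no bridge, no tab, no ears. Point: 40 mm above the underside. Loose, stands on the rack floor, y along rack y; always the one next to the spring plate at the start
- marker_pen: white pen with a blue cap, 128 mm long, lying on the right-hand table; leave alone. Origin: centre of its underside
- red_cap_1: red cap, 44 mm across, 16 mm high, open side up, on the right-hand table; leave alone. Origin: centre of its underside
- red_cap_3: red cap, 38 mm across, 16 mm high, on the left-hand table beyond the rack; leave alone. Origin: centre of its underside
Not all that is in view belongs to the job. Leave any turquoise look-alike of the part that bears spare_cassette_center alone.

How it is judged:
On the way, in this order (a step that is already met when the one before it is completed fails the run):
1. the cassette's foot has entered the seam beside the index cassette, on its spring-plate side (z of spare_cassette_center in the frame of rack_floor below 0.074 m and y of spare_cassette_center in the frame of index_cassette_center between 0.006 and 0.0245 m and angle between spare_cassette_center's own z axis and vertical below 0.15 rad), for 0.1 s.
2. it is pressed on the rack floor with more than 6 N for 0.2 s, in its place (z of spare_cassette_center in the frame of rack_floor below 0.056 m and y of spare_cassette_center in the frame of index_cassette_center between 0.016 and 0.0245 m and contact force between spare_cassette and rack above 6 N), for 0.2 s.
At the end, for the whole second after the job is handed in: The cassette stands on the rack floor (1.5 mm), upright (0.05 rad), square (0.06 rad), central across the rack (6 mm), 16 to 24.5 mm past the index cassette towards the spring plate; the other four stand on the floor (2 mm), upright (0.06 rad), central (6 mm); all released, at rest (z of spare_cassette_center in the frame of rack_floor between 0.052 and 0.0555 m and y of spare_cassette_center in the frame of index_cassette_center between 0.016 and 0.0245 m and x of spare_cassette_center in the frame of rack_floor between -0.006 and 0.006 m and angle between spare_cassette_center's own z axis and vertical below 0.05 rad and angle between the x axis of spare_cassette_center and the x axis of rack_floor, either way round below 0.06 rad and angle between each of index_cassette_center, row_cassette_1_center, row_cassette_2_center, row_cassette_3_center's own z axis and vertical below 0.06 rad and z of each of index_cassette_center, row_cassette_1_center, row_cassette_2_center, row_cassette_3_center in the frame of rack_floor below 0.042 m and x of index_cassette_center in the frame of rack_floor between -0.006 and 0.006 m and x of row_cassette_1_center in the frame of rack_floor between -0.006 and 0.006 m and x of row_cassette_2_center in the frame of rack_floor between -0.006 and 0.006 m and x of row_cassette_3_center in the frame of rack_floor between -0.006 and 0.006 m and linear speed of spare_cassette below 0.01 m/s); the robot touches nothing.
It fails at once if a cassette of the row is tipped by more than 10 degrees (angle between any of index_cassette_center, row_cassette_1_center, row_cassette_2_center, row_cassette_3_center's own z axis and vertical above 0.175 rad).
It fails at once if a cassette of the row is pulled up by more than 12 mm (z of any of index_cassette_center, row_cassette_1_center, row_cassette_2_center, row_cassette_3_center in the frame of rack_floor above 0.052 m).
It fails at once if the spare cassette is forced on the rack or on a cassette of the row with more than 25 N (contact force between spare_cassette and rack above 25 N or contact force between spare_cassette and index_cassette above 25 N or contact force between spare_cassette and row_cassette_1 above 25 N or contact force between spare_cassette and row_cassette_2 above 25 N or contact force between spare_cassette and row_cassette_3 above 25 N).
It fails at once if a cassette of the row is gripped or struck by the robot with more than 15 N (contact force between any of the arm, the fingers and index_cassette above 15 N or contact force between any of the arm, the fingers and row_cassette_1 above 15 N or contact force between any of the arm, the fingers and row_cassette_2 above 15 N or contact force between any of the arm, the fingers and row_cassette_3 above 15 N).
It fails at once if the pen or a red cap is shifted by more than 30 mm (distance of any of marker_pen, red_cap_1, red_cap_3 from where it was at the start of the episode above 0.03 m).
It also fails if it takes over 67 s, if anything falls off the work surface, if the arm or the gripper's body presses on something with over 40 N, if the wrist force passes 120 N, or if a joint passes its speed limit or range.

## Working session

There is one attempt and no reset: what is moved stays moved. The work goes in short steps, each a Python script; the robot and the scene stay as the last script left them, time stands still between calls to the robot, and variables do not carry over. Pictures are saved under pics/ and viewed, at most 10 in all, crops included, and the job is handed in when it is done.

```bash
ls; mkdir -p pics; python3 - <<'E'
from cell import manip,cams
import cv2,numpy as np
s=manip.state();print({k:np.round(v,3) for k,v in s.items()})
for n in("scene","top"):
    c=cams.capture(n);cv2.imwrite(f"pics/{n}.png",c["image"]);np.savez(f"{n}.npz",**c)
    print(n,c["intrinsics"],c["position"],c["orientation"])
E
```

```text
pics
{'clock': np.float64(0.0), 'joint_pos': array([-1.364,  0.265,  1.605, -0.   ,  1.274, -0.037]), 'joint_velocities': array([-0.001,  0.   , -0.   ,  0.   ,  0.002, -0.001]), 'tau': array([ 1.0000e-03, -5.0210e+01, -3.5687e+01,  7.3000e-02,  2.9000e-02,
       -0.0000e+00]), 'tool_pos': array([ 0.163, -0.654,  0.237]), 'tcp_rot': array([-3.116, -0.382,  0.   ]), 'contact_force': array([0.407, 1.607, 0.326]), 'moment': array([-0.021,  0.052, -0.034]), 'grasp_force': np.float64(0.0), 'gripper_width': np.float64(0.088)}
scene [[422.99762439   0.         274.8210247 ]
 [  0.         422.99762439 204.83642155]
 [  0.           0.           1.        ]] [-0.0868134   0.55678947  0.48039259] [-1.04732541  2.05985683 -1.29582421]
top [[461.47198047   0.         283.38286815]
 [  0.         461.47198047 210.04560105]
 [  0.           0.           1.        ]] [0.38288116 0.0808427  1.07126947] [-2.14746992  2.09046663 -0.19467571]
```

View pics/scene.png

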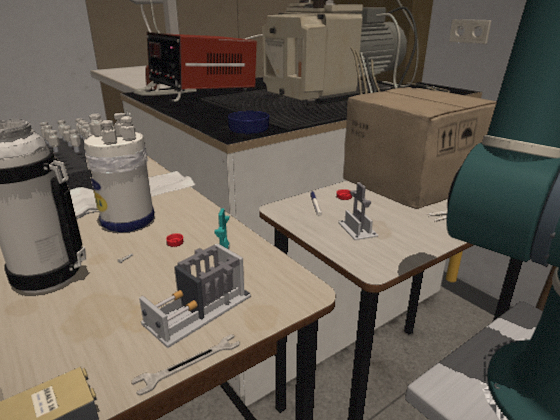

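View pics/top.png

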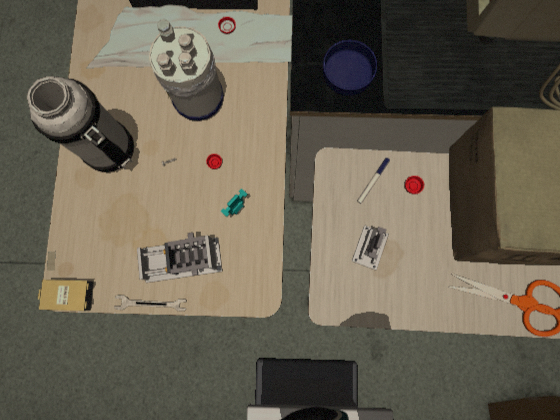

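The scene picture shows the stand with the grey cassette at about (358,215) and the rack at about (195,295). In the top view they're at (370,246) and (180,257), with the turquoise look-alike at (236,203). I'll get rough positions from depth.

```bash
cat > h.py <<'E'
import numpy as np,cv2
from scipy.spatial.transform import Rotation as R
def cloud(c):
    z=c["z_map"];K=c["intrinsics"];v,u=np.mgrid[:420,:560]
    P=np.stack([(u-K[0,2])/K[0,0]*z,(v-K[1,2])/K[1,1]*z,z],-1)
    return P@R.from_rotvec(c["orientation"]).as_matrix().T+c["position"]
def wcloud(c,pos,rot):
    "z_map along the optical axis, equidistant fisheye"
    z=c["z_map"];K=c["intrinsics"];v,u=np.mgrid[:420,:560]
    a=(u-K[0,2])/K[0,0];b=(v-K[1,2])/K[1,1];t=np.hypot(a,b)+1e-9
    s=np.tan(np.minimum(t,1.4))/t
    P=np.stack([a*s*z,b*s*z,z],-1);T=c["T_tool_cam"]
    P=P@T[:3,:3].T+T[:3,3]
    return P@R.from_rotvec(rot).as_matrix().T+pos
E
python3 - <<'E'
from h import *
c=np.load("top.npz");P=cloud(c)
def rep(n,u0,u1,v0,v1,h0,h1):
    Q=P[v0:v1,u0:u1].reshape(-1,3);m=(Q[:,2]>h0)&(Q[:,2]<h1);Q=Q[m].astype(np.float32)
    r=cv2.minAreaRect(Q[:,:2]*1000);print(n,m.sum(),Q.mean(0).round(4),np.round(r[0],1),np.round(r[1],1),round(r[2],1))
rep("table",380,400,290,310,-.1,.1);rep("tableL",100,130,200,220,-.1,.1)
rep("stand cheeks",345,395,215,275,.025,.05)
rep("stand base",345,395,215,275,.003,.015)
rep("spare tab",345,395,215,275,.1,.13)
rep("spare sh",345,395,215,275,.07,.13)
rep("rack all",130,230,225,290,.006,.2)
rep("rack row top",130,230,225,290,.075,.12)
rep("rack rails",130,230,225,290,.018,.03)
E
```

```text
table 398 [ 0.3872 -0.1561  0.0028] [ 387.4 -156. ] [42.7 46.6] 1.2
tableL 597 [0.5783 0.489  0.003 ] [578.5 489.2] [46.8 72.3] 1.4
stand cheeks 230 [ 0.5045 -0.1067  0.0391] [ 503.9 -111.9] [35.3 69. ] 70.3
stand base 1436 [ 0.5096 -0.1088  0.0056] [ 512.2 -112.2] [139.8 115.3] 0.2
spare tab 68 [ 0.5051 -0.1114  0.1132] [ 505.9 -112.1] [ 7.4 30.2] 69.5
spare sh 220 [ 0.5045 -0.1113  0.0951] [ 505.8 -112.5] [18.9 67.9] 70.2
rack all 3120 [0.4631 0.318  0.0446] [471.4 327.2] [147.5 230.4] 1.5
rack row top 862 [0.469  0.2894 0.0877] [469.5 291.3] [91.5 96.3] 10.1
rack rails 181 [0.4598 0.34   0.0244] [463.7 320.5] [ 68.4 167.5] 10.3
```

```bash
python3 - <<'E'
import cv2
im=cv2.imread("pics/top.png")
a=cv2.resize(im[220:290,130:230],None,fx=7,fy=7,interpolation=cv2.INTER_CUBIC)
cv2.imwrite("pics/c1.png",a)
E
```

```text
(no output)
```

View pics/c1.png

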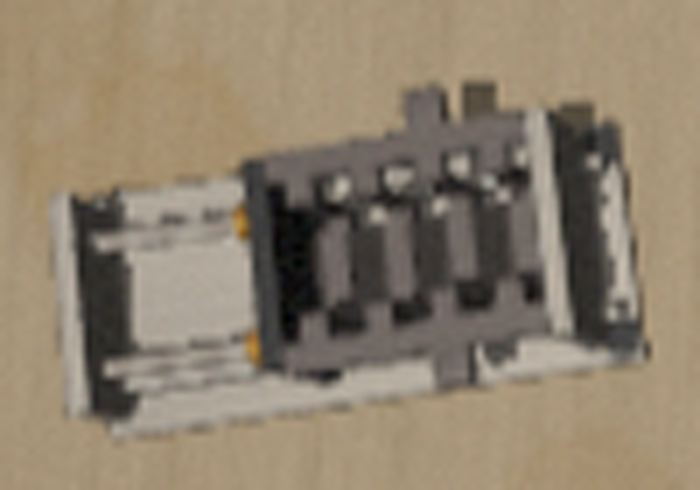

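```bash
cat >> h.py <<'E'
def down(deg):
    "tool down, closing line (tool y) at yaw deg"
    a=np.radians(deg);z=np.array([0,0,-1.]);y=np.array([np.cos(a),np.sin(a),0])
    return R.from_matrix(np.stack([np.cross(y,z),y,z],1)).as_rotvec()
E
python3 - <<'E'
from h import *
from cell import manip,cams,inverse_kinematics as ik
P=cloud(np.load("top.npz"));Q=P[110:260,460:560].reshape(-1,3);print("box",np.percentile(Q,[2,50,98],0).round(3))
for b in (0,180):
    for n,p,d in(("stand",(.5054,-.112,.09),70.2),("rack",(.467,.29,.2),100.1)):
        q=ik(p,down(d+b));print(n,b,None if q is None else np.round(q,2))
s=manip.state();print(manip.move_linear(s["tool_pos"]*[1,1,0]+[0,0,.42]))
s=manip.state();print(s["tool_pos"],s["clock"])
c=cams.capture("wrist");print(c["T_tool_cam"].round(4),c["intrinsics"])
E
```

```text
box [[ 0.475 -0.416  0.094]
 [ 0.605 -0.327  0.246]
 [ 0.761 -0.29   0.251]]
stand 0 [-0.27  0.11  2.08 -0.    0.95 -1.49]
rack 0 [ 0.51  0.06  1.92 -0.    1.17 -1.24]
stand 180 [-0.27  0.11  2.08 -0.    0.95  1.65]
rack 180 [ 0.51  0.06  1.92 -0.    1.17  1.9 ]
False
[ 0.16272042 -0.65400566  0.41846061] 1.4583
[[ 5.000e-04 -9.534e-01 -3.017e-01  7.820e-02]
 [ 1.000e+00  9.000e-04 -1.300e-03  8.000e-04]
 [ 1.500e-03 -3.017e-01  9.534e-01 -1.458e-01]
 [ 0.000e+00  0.000e+00  0.000e+00  1.000e+00]] [[325.1922621    0.         276.23987345]
 [  0.         325.1922621  207.48328391]
 [  0.           0.           1.        ]]
```

```bash
python3 - <<'E'
from h import *
from cell import manip,cams
manip.move_pose((.45,.29,.42),down(100.1))
manip.move_linear((.46,.30,.24))
manip.dwell(.3)
s=manip.state();print(s["tool_pos"],s["tcp_rot"],s["clock"],s["contact_force"])
c=cams.capture("wrist");np.savez("w1.npz",pos=s["tool_pos"],rot=s["tcp_rot"],**c);cv2.imwrite("pics/w1.png",c["image"])
P=wcloud(c,s["tool_pos"],s["tcp_rot"])
a=np.radians(10.1);ex=np.array([np.cos(a),np.sin(a)]);ey=np.array([-ex[1],ex[0]])
Q=P.reshape(-1,3);Q=Q[c["z_map"].ravel()>0]
m=(np.abs(Q[:,0]-.464)<.12)&(np.abs(Q[:,1]-.32)<.13)
Q=Q[m];print("z hist",np.histogram(Q[:,2],np.arange(-.01,.12,.01)))
for h0,h1 in((.02,.028),(.08,.1)):
    k=Q[(Q[:,2]>h0)&(Q[:,2]<h1)].astype(np.float32);print(len(k),cv2.minAreaRect(k[:,:2]*1000), k[:,2].mean())
E
```

```text
[0.4602371  0.30014277 0.24059615] [-2.76458049e-01  3.12849396e+00  6.93551237e-04] 6.6 [-0.25994631 -0.86657459  0.14619161]
z hist (array([ 1431, 27583,   485,   670,  1032,  1673,   762,   243,   412,
        3808,     1,     0]), array([-0.01,  0.  ,  0.01,  0.02,  0.03,  0.04,  0.05,  0.06,  0.07,
        0.08,  0.09,  0.1 ,  0.11]))
626 ((480.7063293457031, 292.16986083984375), (112.15218353271484, 246.2822265625), 27.381099700927734) 0.023479901
3809 ((483.2481384277344, 269.68731689453125), (96.9285659790039, 163.2829132080078), 32.31622314453125) 0.08675566
```

View pics/w1.png

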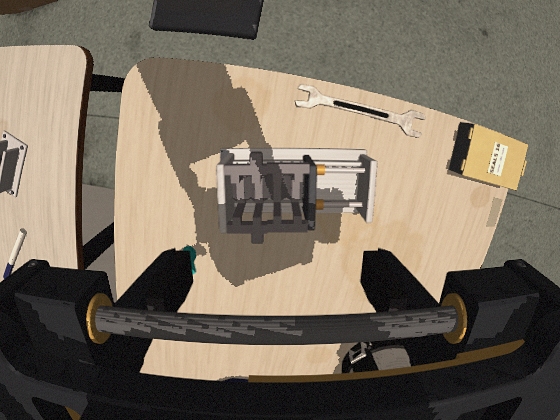

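The wrist view shows the rack at (220–375,150–235). The index cassette's ears are at (256,158) and (257,238), so it is second from the end wall, which is on the left. Next I'll rectify onto the cassette-top plane.

```bash
cat >> h.py <<'E'
def wproj(X,T,K,pos,rot):
    P=(X-pos)@R.from_rotvec(rot).as_matrix();P=(P-T[:3,3])@T[:3,:3]
    r=np.hypot(P[...,0],P[...,1]);t=np.arctan2(r,P[...,2])/np.maximum(r,1e-9)
    return K[0,0]*t*P[...,0]+K[0,2],K[1,1]*t*P[...,1]+K[1,2]
def ortho(w,o,deg,z,hx=60,hy=100,s=4):
    "rectified picture of plane z: columns = frame y (mm*s) , rows = -frame x"
    a=np.radians(deg);X,Y=np.meshgrid(np.arange(hx,-hx,-1/s),np.arange(-hy,hy,1/s),indexing="ij")
    W=np.stack([o[0]+(X*np.cos(a)-Y*np.sin(a))/1e3,o[1]+(X*np.sin(a)+Y*np.cos(a))/1e3,0*X+z],-1)
    u,v=wproj(W,w["T_tool_cam"],w["intrinsics"],w["pos"],w["rot"])
    return cv2.remap(w["image"],u.astype(np.float32),v.astype(np.float32),cv2.INTER_CUBIC)
E
python3 - <<'E'
from h import *
w=np.load("w1.npz")
P=wcloud(w,w["pos"],w["rot"]);P[w["z_map"]<=0]=9
a=np.radians(10.1);o=np.array([.4637,.3205])
d=(P[...,:2]-o)*1e3;X=d[...,0]*np.cos(a)+d[...,1]*np.sin(a);Y=-d[...,0]*np.sin(a)+d[...,1]*np.cos(a)
Z=P[...,2]*1e3
m=(abs(X)<60)&(abs(Y)<110)
def st(n,k):
    k=k&m
    r=cv2.minAreaRect(np.stack([X[k],Y[k]],1).astype(np.float32));print(n,k.sum(),np.percentile(X[k],[1,99]).round(1),np.percentile(Y[k],[1,99]).round(1),Z[k].mean().round(1),r)
st("tops",(Z>82)&(Z<95));st("ears",(Z>80)&(Z<95)&(abs(X)>36.5));st("above10",(Z>9)&(Z<100))
st("rails",(Z>18)&(Z<28)&(Y>35))
st("floor",(Z>4)&(Z<12)&(Y>35)&(abs(X)<25)); st("table",(abs(X)>50)&(Z<8))
im=ortho(w,o,10.1,.088)
for k in range(-100,100,10): cv2.line(im,((k+100)*4,0),((k+100)*4,12 if k%50 else 25),(0,0,255),1)
for k in range(-60,60,10): cv2.line(im,(0,(60-k)*4),(12 if k else 25,(60-k)*4),(0,0,255),1)
cv2.imwrite("pics/o1.png",im)
E
```

```text
tops 3710 [-41.7  43.5] [-76.5  18.3] 86.9 ((1.7074203491210938, -29.171504974365234), (91.17955017089844, 96.9433822631836), 0.059547197073698044)
ears 236 [-43.8  47.1] [-45.  -32.9] 87.1 ((1.7167701721191406, -38.962554931640625), (91.17744445800781, 12.192508697509766), 0.09364673495292664)
above10 9160 [-38.   39.2] [-76.6  84.6] 60.6 ((-1.1569137573242188, 2.7458953857421875), (91.1081771850586, 172.4633331298828), 3.8162314891815186)
rails 286 [-33.2  33.2] [35.8 82.6] 22.9 ((-0.41324615478515625, 57.96269989013672), (48.799278259277344, 69.59375762939453), 85.74622344970703)
floor 1055 [-17.8  23.7] [35.6 79.3] 7.8 ((2.9073123931884766, 57.527870178222656), (41.95395278930664, 44.96709060668945), 0.07305296510457993)
table 2071 [-59.8  59.7] [-108.5  108. ] 1.3 ((-0.004711151123046875, -0.05007171630859375), (219.85232543945312, 119.99005889892578), 89.99247741699219)
```

View pics/o1.png

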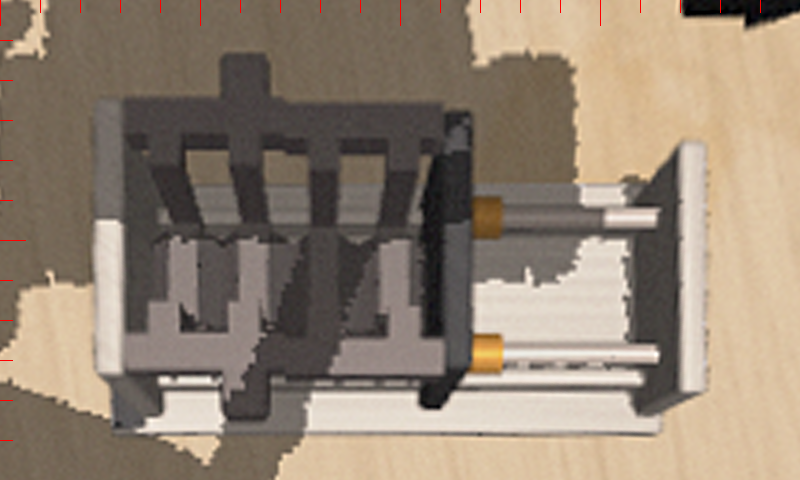

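Rectified: the index ears are centred at y≈-38.8 mm (cols 221–269), the wall face is near -69 and the row ends near +10.8. That puts the seam at ≈-28.8 mm. Next is a close look at the parked cassette, then the grasp.

```bash
python3 - <<'E'
from h import *
from cell import manip,cams
P=cloud(np.load("top.npz"));a=np.radians(10.1);o=np.array([.4637,.3205])
d=(P[...,:2]-o)*1e3;X=d[...,0]*np.cos(a)+d[...,1]*np.sin(a);Y=-d[...,0]*np.sin(a)+d[...,1]*np.cos(a);Z=P[...,2]*1e3
for n,k in(("top ears",(abs(X)>37)&(abs(X)<55)&(Z>75)&(Z<100)&(abs(Y)<80)),("top rows",(abs(X)<33)&(Z>80)&(Z<100)&(abs(Y)<90))):
    print(n,k.sum(),cv2.minAreaRect(np.stack([X[k],Y[k]],1).astype(np.float32)),Z[k].mean())
manip.move_linear((.45,.29,.36),rate=.3)
manip.move_pose((.50,-.10,.36),down(70.2))
p=np.array([.5054,-.112]);manip.move_linear((*p,.266));manip.dwell(.3)
s=manip.state();c=cams.capture("wrist");print(s["tool_pos"],s["clock"])
np.savez("w2.npz",pos=s["tool_pos"],rot=s["tcp_rot"],**c)
P=wcloud(c,s["tool_pos"],s["tcp_rot"]);z=P[...,2]
k=(np.hypot(P[...,0]-p[0],P[...,1]-p[1])<.06)&(c["z_map"]>0)
for n,l,h in(("tab",.1,.13),("shoulders",.078,.095),("cheeks",.03,.046)):
    q=P[k&(z>l)&(z<h)].astype(np.float32);r=cv2.minAreaRect(q[:,:2]*1e3);print(n,len(q),r,q[:,2].mean())
cv2.imwrite("pics/o2.png",ortho(dict(c,pos=s["tool_pos"],rot=s["tcp_rot"]),p,-19.8,.114,60,60))
E
```

```text
top ears 52 ((0.5835838317871094, -40.119354248046875), (11.764537811279297, 91.45954132080078), 89.8895034790039) 88.16818380888137
top rows 690 ((-0.02945709228515625, -29.70779800415039), (96.23041534423828, 65.84957885742188), 89.92025756835938) 88.26822501593294
[ 0.50585016 -0.11207818  0.26698292] 9.7417
tab 287 ((506.55902099609375, -111.83655548095703), (7.754763126373291, 30.051769256591797), 70.27409362792969) 0.11269513
shoulders 438 ((506.74005126953125, -111.52474975585938), (18.418367385864258, 67.26268005371094), 70.71351623535156) 0.08540686
cheeks 795 ((505.0817565917969, -111.69650268554688), (34.43019485473633, 69.77644348144531), 70.68982696533203) 0.03762681
```

View pics/o2.png

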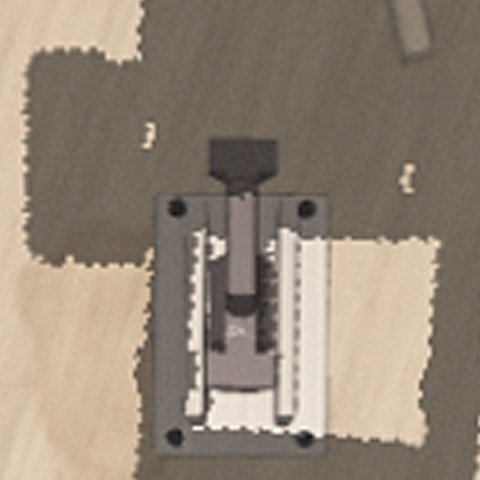

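Tab centred at (240,245), as expected. Grasping now.

```bash
python3 - <<'E'
from h import *
from cell import manip,cams
p=(.5062,-.1119)
manip.set_gripper(.04)
manip.move_linear((*p,.13),rot=down(70.4));manip.move_linear((*p,.0895),rate=.05)
print(manip.state()["tool_pos"],manip.state()["contact_force"])
manip.set_gripper(.0,force=45);manip.dwell(.3)
s=manip.state();print(s["gripper_width"],s["grasp_force"],s["tool_pos"],s["contact_force"])
manip.move_linear((*p,.16),rate=.06);manip.move_linear((*p,.29));manip.dwell(.3)
s=manip.state();print(s["gripper_width"],s["tool_pos"],s["contact_force"],s["moment"],s["clock"])
c=cams.capture("wrist");np.savez("w3.npz",pos=s["tool_pos"],rot=s["tcp_rot"],**c);cv2.imwrite("pics/w3.png",c["image"])
P=wcloud(c,s["tool_pos"],s["tcp_rot"]);L=(P-s["tool_pos"])@R.from_rotvec(s["tcp_rot"]).as_matrix()*1e3
k=(c["z_map"]>0)&(abs(L[...,0])<45)&(abs(L[...,1])<30)&(L[...,2]>-3)&(L[...,2]<16)
q=L[k].astype(np.float32);print("shoulder tops in tool",len(q),cv2.minAreaRect(q[:,:2]),np.percentile(q,[2,98],0).round(1))
E
```

```text
[ 0.50648201 -0.11197719  0.08972774] [-0.0673099   0.09251225 -0.25236113]
0.008114638578037384 44.99810297973454 [ 0.50634098 -0.11193633  0.08967746] [-0.92182522  0.16034439  1.43052158]
0.00754982616685618 [ 0.50583232 -0.11180554  0.28915005] [-0.36333566  0.79459951 -2.04019974] [ 0.01346331 -0.0948541  -0.06164888] 16.1667Traceback (most recent call last):
  File "<stdin>", line 14, in <module>
cv2.error: OpenCV(4.12.0) /io/opencv/modules/imgproc/src/convhull.cpp:143: error: (-215:Assertion failed) total >= 0 && (depth == CV_32F || depth == CV_32S) in function 'convexHull'
```

View pics/w3.png

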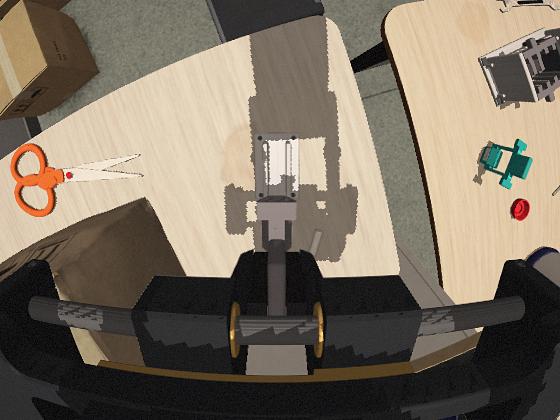

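The cassette is held square; the near shoulder is at (258–296,202–220), centred on col 277. That reads as a wrist-camera bias of about +1.2 mm along tool y. Corrected, the index sits at y≈-40.0 mm, which matches the top camera. Now I'll carry it over and insert it step by step under force monitoring.

```bash
cat >> h.py <<'E'
A=np.radians(10.1);O=np.array([.4637,.3205]);EX=np.array([np.cos(A),np.sin(A)]);EY=np.array([-EX[1],EX[0]])
def tcp(x,y,h):
    "my rack frame mm, h = cassette underside above rack floor, mm"
    q=O+(x*EX+y*EY)/1e3;return np.array([*q,(h+91.7)/1e3])
def loc(s):
    d=(s["tool_pos"][:2]-O)*1e3;f=s["contact_force"]
    return np.array([d@EX,d@EY,s["tool_pos"][2]*1e3-91.7]),np.array([f[:2]@EX,f[:2]@EY,f[2]])
E
python3 - <<'E'
from h import *
from cell import manip,cams
r=down(100.1)
manip.move_pose(tcp(1.1,-29.5,198),r)
manip.move_linear(tcp(1.1,-29.5,100));manip.dwell(.3)
b=loc(manip.state())[1];print("bias",b)
np.save("bias.npy",b)
manip.move_linear(tcp(1.1,-29.5,48),rate=.06)
for h in(44,41,38,36):
    manip.move_linear(tcp(1.1,-29.5,h),rate=.04);manip.dwell(.1)
    s=manip.state();p,f=loc(s);print(h,p.round(1),(f-b).round(1),s["clock"])
    if np.abs(f-b).max()>8: break
c=cams.capture("wrist");cv2.imwrite("pics/w4.png",c["image"])
E
```

```text
bias [ 0.22498186 -0.02590842 -1.93892578]
44 [  1.1 -29.5  44.1] [-0.3 -1.1  0. ] 20.1833
41 [  1.  -29.5  40.9] [ 0.3 -0.2  0.7] 20.5333
38 [  1.  -29.5  37.9] [ 0.3 -0.  -0.3] 20.8833
36 [  1.1 -29.5  36. ] [ 0.4 -0.5 -1.1] 21.2333
```

View pics/w4.png

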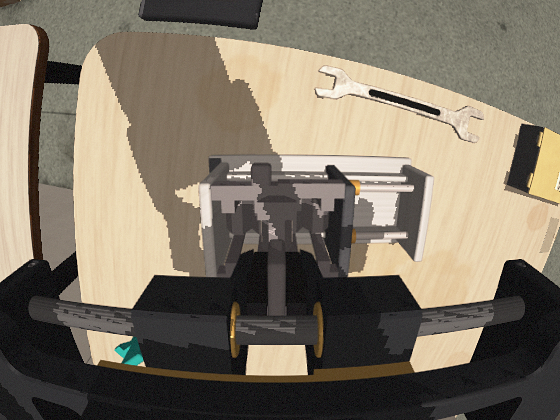

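The held shoulder (col ~277, row 210) lies on the spring side of the index ear (262,170), and no contact yet. Starting the wedge.

```bash
python3 - <<'E'
from h import *
from cell import manip
b=np.load("bias.npy")
hs=list(range(35,5,-1))
for h in hs:
    y=-29.3+min(max(.48*(36-h),0),10)
    manip.move_linear(tcp(1.1,y,h),rate=.02);manip.dwell(.06)
    s=manip.state();p,f=loc(s);print(h,round(y,1),p.round(1),(f-b).round(1),np.round(s["moment"],2),round(s["clock"],1))
    if np.abs(f-b).max()>13: print("STOP");break
E
```

```text
35 -28.8 [  1.1 -28.8  35. ] [ 0.1 -0.3 -0.7] [ 0.01 -0.16 -0.02] 21.6
34 -28.3 [  1.4 -28.4  34.6] [-0.8 -1.8  4.3] [-0.29 -0.   -0.  ] 21.9
33 -27.9 [  1.8 -27.8  33.8] [-0.9 -2.   7.4] [-0.4  -0.01 -0.03] 22.2
32 -27.4 [  2.  -27.3  32.9] [-0.2 -2.6  6.3] [-0.4  -0.16 -0.01] 22.5
31 -26.9 [  2.1 -26.9  31.9] [-0.4 -2.9  6.7] [-0.46 -0.23 -0.03] 22.8
30 -26.4 [  2.2 -26.4  31. ] [ 1.3 -2.2  7.1] [-0.4  -0.21  0.03] 23.1
29 -25.9 [  2.3 -25.9  30.1] [-0.1 -2.   7. ] [-0.42 -0.29 -0.03] 23.4
28 -25.5 [  2.4 -25.4  29.2] [-0.2 -1.9  8.9] [-0.46 -0.27 -0.01] 23.8
27 -25.0 [  2.5 -25.   28.2] [ 0.6 -2.1  8. ] [-0.49 -0.34 -0.08] 24.1
26 -24.5 [  2.5 -24.5  27.2] [ 0.1 -2.   8.1] [-0.45 -0.3  -0.02] 24.4
25 -24.0 [  2.5 -24.   26.2] [ 0.7 -2.   7.6] [-0.46 -0.34  0.04] 24.7
24 -23.5 [  2.6 -23.6  25.3] [ 0.3 -2.1  9.2] [-0.48 -0.29  0.01] 25.0
23 -23.1 [  2.6 -23.1  24.3] [ 0.  -2.3  7.5] [-0.53 -0.32  0.01] 25.3
22 -22.6 [  2.6 -22.6  23.3] [ 0.1 -3.   7.9] [-0.48 -0.33 -0.03] 25.6
21 -22.1 [  2.6 -22.2  22.3] [ 0.5 -2.7  7.4] [-0.52 -0.39  0.01] 25.9
20 -21.6 [  2.6 -21.7  21.3] [ 1.  
[... 304 characters left out ...]
.35 -0.01] 27.4
15 -19.3 [  2.8 -19.5  16.5] [ 0.5 -3.   8.7] [-0.62 -0.33 -0.06] 27.8
14 -19.3 [  2.8 -19.2  15.6] [ 0.3 -2.2  9.4] [-0.52 -0.27  0.02] 28.1
13 -19.3 [  2.9 -19.   14.8] [-0.2 -2.6  9.6] [-0.34 -0.23  0.05] 28.4
12 -19.3 [  2.7 -18.9  13.3] [1.6 0.5 3.4] [-0.08 -0.44 -0.03] 28.7
11 -19.3 [  1.5 -19.   10.8] [2.8 0.8 1.4] [ 0.3  -0.69  0.  ] 29.0
10 -19.3 [  1.  -19.2   9.7] [1.6 1.2 0.6] [ 0.42 -0.62  0.05] 29.3
9 -19.3 [  0.9 -19.2   8.8] [1.3 1.1 1.2] [ 0.47 -0.39 -0.03] 29.6
8 -19.3 [  0.9 -19.2   7.9] [0.9 1.6 2.6] [ 0.51 -0.17  0.03] 29.9
7 -19.3 [  1.  -19.3   6.9] [0.2 2.5 2.5] [ 0.53 -0.16 -0.07] 30.2
6 -19.3 [  1.  -19.3   5.9] [0.  2.1 3. ] [ 0.53 -0.16  0.01] 30.5
```

Entry was clean. Now seat it, push at 15 N and hold.

```bash
python3 - <<'E'
from h import *
from cell import manip
b=np.load("bias.npy")
h=5.5;F=0
def rd():
    v=[]
    for _ in range(4): manip.dwell(.03);v.append(loc(manip.state()))
    return v[-1][0],np.mean([x[1] for x in v],0)-b
while h>-6:
    h-=.5 if F<5 else .25
    manip.move_linear(tcp(1.1,-19.5,h),rate=.015)
    p,f=rd();F=f[2];print(h,p.round(1),f.round(1))
    if F>=14.5: break
for _ in range(6):
    manip.dwell(.1);print(loc(manip.state())[1][2]-b[2])
s=manip.state();print(s["clock"],s["moment"],s["gripper_width"])
E
```

```text
5.0 [  1.1 -19.4   5. ] [0.  2.8 2.6]
4.5 [  1.1 -19.4   4.6] [-0.2  3.1  3.2]
4.0 [  1.2 -19.5   4.1] [-0.4  3.5  3.5]
3.5 [  1.2 -19.4   3.5] [0.1 3.6 3.8]
3.0 [  1.2 -19.5   3. ] [0.1 3.8 3.4]
2.5 [  1.1 -19.5   2.5] [0.2 4.  3.5]
2.0 [  1.1 -19.5   2. ] [0.  4.3 3.3]
1.5 [  1.1 -19.4   1.5] [0.2 4.4 4.3]
1.0 [  1.1 -19.5   1. ] [-0.1  5.   3.4]
0.5 [  1.1 -19.4   0.5] [0.1 5.2 3.5]
0.0 [  1.1 -19.5  -0. ] [0.3 5.2 3.9]
-0.5 [  1.2 -19.4  -0.1] [-0.8  4.8  7.1]
-0.75 [  1.3 -19.4  -0.1] [-2.   3.9  8.4]
-1.0 [  1.3 -19.4  -0.1] [-2.   4.2  9.6]
-1.25 [  1.4 -19.4  -0.1] [-2.   3.7 11.7]
-1.5 [  1.5 -19.4  -0.1] [-2.8  3.8 12.5]
-1.75 [  1.6 -19.4  -0.1] [-3.   3.4 14. ]
-2.0 [  1.6 -19.4  -0.1] [-4.1  3.3 14.6]
15.65809913762618
14.684465220941952
14.886693403905124
13.452197895638925
14.99073232620788
14.964194401986003
38.0333 [ 0.61927456  0.60092327 -0.0673439 ] 0.007498237016219675
```

Floor reached at h≈-0.1 mm and about 15 N held for 0.6 s. Unloading, releasing and checking.

```bash
python3 - <<'E'
from h import *
from cell import manip,cams
manip.move_linear(tcp(1.1,-19.7,-.1),rate=.02);manip.dwell(.1)
print(loc(manip.state()))
manip.set_gripper(.016,force=10);manip.set_gripper(.03);manip.dwell(.2)
print(manip.state()["gripper_width"],loc(manip.state()))
manip.move_linear(tcp(1.1,-19.7,40),rate=.08)
manip.move_linear(tcp(1.1,-19.7,180),rate=.2)
manip.dwell(.3);s=manip.state()
c=cams.capture("wrist");w=dict(c,pos=s["tool_pos"],rot=s["tcp_rot"]);print(s["clock"])
P=wcloud(c,s["tool_pos"],s["tcp_rot"]);P[c["z_map"]<=0]=9
d=(P[...,:2]-O)*1e3;X=d@EX;Y=d@EY;Z=P[...,2]*1e3
def st(n,k): print(n,k.sum(),cv2.minAreaRect(np.stack([X[k],Y[k]],1).astype(np.float32)),Z[k].mean())
st("ears",(Z>78)&(Z<98)&(abs(X)>37)&(abs(X)<55)&(abs(Y)<80))
st("tab",(Z>108)&(Z<125)&(abs(X)<40)&(abs(Y)<80))
for y in(-58.8,-38.8,-18.8,1.2,21.2):
    for g in(1,-1):
        k=(abs(Y-y)<8)&(g*X>27)&(g*X<33)&(Z>70)&(Z<100);print(y,g,k.sum(),np.median(Z[k]).round(1),end=" | ")
im=ortho(w,O,10.1,.088);cv2.imwrite("pics/o5.png",im)
E
```

```text
(array([  1.10015375, -19.47159823,  -0.0361048 ]), array([0.94808837, 5.29120208, 2.68455314]))
0.03013807682847412 (array([  1.15088586, -19.69025144,  -0.0502841 ]), array([-0.06259201,  0.17311893, -1.11059931]))
41.125
ears 193 ((1.4381828308105469, -39.232181549072266), (12.132869720458984, 91.18109893798828), 89.64214324951172) 87.04960369834212
tab 249 ((1.0023622512817383, -19.08700942993164), (6.782083034515381, 29.763891220092773), 89.97891235351562) 115.21810673663936
-58.8 1 94 87.6 | -58.8 -1 95 87.6 | -38.8 1 93 87.6 | -38.8 -1 91 87.6 | -18.8 1 85 87.7 | -18.8 -1 107 87.4 | 1.2 1 81 87.7 | 1.2 -1 115 87.7 | 21.2 1 83 87.9 | 21.2 -1 91 87.9 |
```

View pics/o5.png

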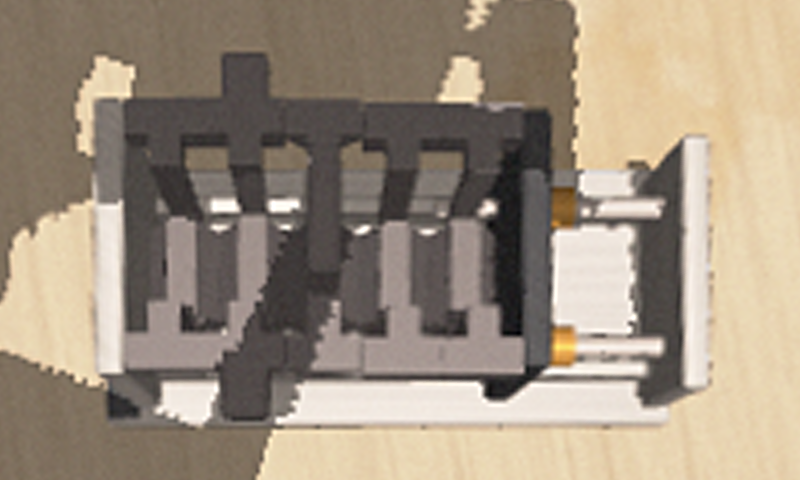

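The cassette stands between the index (ears at col 245) and its neighbour, with its tab at cols 308–342. It is 20.1 mm past the index, all five tops are level at 87.6 mm, and the row is square. Handing in.

```bash
python3 -c "
from cell import order
print(order.close_job())"
```

```text
the job is handed in; nothing more can be done
None
```

The cassette is filed on the spring-plate side of the index cassette, about 20 mm past it and level with the row; it was pushed down at about 15 N for 0.6 s, released, and the job handed in at about 41 s of the 67 s, with no verdict returned.

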